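# Load the scraper in the blade dryer and set its timer

### The job

Dry the rinsed red-handled scraper: take it from the white draining rack and gently slide it, handle up, fully down into the free slot of the blade dryer (the one with green lamps at its ends) and let go of it. Then turn the big dial on the dryer's sloped console until its white pointer stands at the orange set mark. Do not ram or drop the scraper, and leave the other blades and everything else on the table where they are.

Things in the scene. Friction and masses are not known exactly. Their poses are not given: they have to be found in the camera images.
- dryer: Blade dryer, fixed, 190 (x) by 370 (y) by 150 high. Origin: on its underside, between block and console; z up. +y part: white base 50 high with three black slots along x at y = 40, 85, 130 mm, walls to 89 mm above the table. -y part: blue console, its 170 mm square panel sloping 35 degrees (0.61 rad), facing up and to the dryer's -x; panel centre at x 0, y -72.5, z 102 mm
- free_slot: The free one of the dryer's three slots (brass blades stand in the others); a green lamp 16 mm across shines just beyond each of its ends. 9 mm wide, 140 long inside, walls 35 mm high plus a 4 mm lead-in ridge. Origin: centre of the slot's floor, 50 mm above the table; x along the slot, y across it, z up
- scraper: Scraper, standing on its long edge in one of the draining rack's two slots. Aluminium plate 130 long (x), 6 thick (y), 60 high (z); red handle on top, 80 long (x), 18 thick (y), from z = 60 to 102 mm. Origin: middle of the plate's bottom edge, z up to the handle. About 0.22 kg. Either end may point either way in the slot
- scraper_grip (a point): The middle of the scraper's red handle, 85 mm above its bottom edge; close the fingers across its y (18 mm)
- rack: White draining rack, fixed to the table, base 170 (x) by 120 (y) by 20 high with two slots along x at y = -30 and +30 mm, 9 mm wide, floor 20 mm above the table, walls up to 50 mm. Origin: centre of its underside
- dial (a joint): Angle of the timer dial (rad): grows clockwise as seen facing the panel; at 0 the pointer points straight up the slope; from -2.6 to 2.6. It is stiff (about 0.1 N m) and stays where it is left
- dial_grip (a point): Grip point on the dial's axis, 34 mm off the panel. Turns with the dial: z is the axis, out of the panel (35 degrees from vertical); x along the grip bar towards the pointer. Dial: black disc 90 mm across, 10 high, with a grey grip bar across it, 80 long (x), 18 wide (y), from 10 to 48 mm off the panel, a white pointer line on one half and that end
- dial_tip (a point): The tip of the dial's white pointer, on the disc's rim, 45 mm from the axis along the dial's x
- setmark (a joint): Angle of the orange set mark about the dial's axis, in the same sense and from the same zero as the dial: the pointer is at the mark when both angles are equal. It cannot be moved by hand
- mark_tip (a point): Where the pointer's tip has to stand, on the disc's rim in line with the orange mark (a tab 20 by 8 mm lying on the panel, 56 to 76 mm from the dial's axis)
- blade_a: Plain brass blade 130 long (x), 6 thick (y), 48 high, no handle, in a slot of the dryer; leave it. Origin: middle of its bottom edge
- blade_b: Another such blade in another slot of the dryer; leave it
- blade_c: Another such blade in the draining rack's other slot; leave it
- ring: Brass ring 160 mm across, 12 high, flat on the table; leave it. Origin: centre of its underside
- disc: Round perforated metal disc 200 mm across, 12 high, flat on the table; leave it. Origin: centre of its underside
- twrench: T-handled steel wrench about 134 long and 14 high, flat on the table; leave it. Origin: middle, on the table
- spray: White bottle with blue cap, 66 mm diameter, 190 high, standing behind the dryer; leave it. Origin: centre of its underside
- comb: Black comb fixture 80 by 160 by 60 high, on the table behind the dryer; leave it. Origin: centre of its underside
There are look-alikes about, which are no part of the job. What is shaped like the scraper but blue or purple is not meant.

How it is judged:
On the way, in this order (a step that is already met when the one before it is completed fails the run):
1. the scraper stands fully down in the free slot, let go of (horizontal distance between scraper and free_slot below 0.009 m and y of scraper in the frame of free_slot between -0.004 and 0.004 m and z of scraper in the frame of free_slot below 0.004 m and angle between the x axis of scraper and the x axis of free_slot, either way round below 0.09 rad and angle between scraper's own z axis and vertical below 0.14 rad and contact force between the fingers and scraper below 0.3 N and linear speed of scraper below 0.02 m/s), for 0.3 s.
2. the dial's pointer stands at the orange mark (distance between dial_tip and mark_tip below 0.005 m), for 0.2 s.
At the end, for the whole second after the job is handed in: Scraper upright (8 degrees) and in line (5 degrees) in the green-lamped slot, bottom edge within 4 mm of its floor, centred within 9 mm along and 4 mm across, released and still; dial at rest, pointer tip within 5 mm (about 6 degrees) of the mark point (all of step 1 and distance between dial_tip and mark_tip below 0.005 m and velocity of joint dial between -0.05 and 0.05 rad/s); the robot touches nothing.
It fails at once if the scraper is rammed or dropped onto the dryer (over 60 N) (contact force between scraper and dryer above 60 N).
It fails at once if another blade is moved by more than 20 mm (distance of any of blade_a, blade_b, blade_c from where it was at the start of the episode above 0.02 m).
It fails at once if something else on the table is moved by more than 30 mm (distance of any of ring, disc, twrench, spray, comb from where it was at the start of the episode above 0.03 m).
It also fails if it takes over 70 s, if anything falls off the work surface, if the arm or the gripper's body presses on something with over 40 N, if the wrist force passes 120 N, or if a joint passes its speed limit or range.

### The arm

A 7-joint arm with a two-finger parallel gripper is mounted at the origin on the work surface. World frame = base frame: x ahead of the robot, y to its left, z up, the work surface at z = 0. Lengths are in m, angles in rad, forces in N, time in s.
With the tool pointing down it reaches from about 0.4 to 0.85 m from the base axis. Payload 10.4 kg.
Tool frame: the origin (TCP) lies at the very end of the fingers, on their centre line; the grasp point (between the pads) lies 19 mm behind it (manip.grip_point_offset is the distance from the TCP to the grasp point, in m); z points along the fingers, y is the line along which they close (so a half turn about z gives the same grasp; the last joint's range is limited). The gripper opens to 85 mm and grips with 20 to 120 N. Pads are 22 mm wide; open, the fingers measure 114 mm over their backs; the gripper's body (76 mm by 85 mm) begins 54 mm behind the grasp point. The pads swing forward as they close: fully open they stand 13 mm farther back than shut.
Start: joints at [1.249, 0.332, -0.065, 1.46, 0.022, 1.35, -0.088], TCP at [0.184, -0.597, 0.209] pointing down, gripper open.
Joint ranges: [-2.6, 2.6], [-0.5, 2.12], [-1.47, 1.34], [0.16, 2.42], [-1.27, 4.41], [0.06, 2.06], [-2.6, 2.6]. Speed limits (rad/s): [2.22, 2.22, 2.79, 2.79, 3.14, 3.14, 3.14].

### API

Orientations are given as a unit quaternion [x, y, z, w].
In Python, from workcell import manip gives the robot as it stands. The module is installed in compiled form; this text tells all that it offers.
- The arm moves only by the tool step_arm, never from a script. Its argument "moves" is a list of rows, each a list of 7 numbers: the closure, from 0 (fully open) to 1 (shut), then the shift along the world's x, y, z in mm, then the turn, a rotation vector about the world's x, y, z in rad. In form: [[grip, tx, ty, tz, ax, ay, az], ...]. A call has 1 to 10 rows; each row is the pose to reach, as a shift and turn from the pose commanded when the call began; what a row does not reach only later rows make up. A row lasts 1/10 s, in which the tool goes at most 50 mm and 8.59 degrees, less where a joint would pass 70% of its speed; a pose out of reach is approached as far as the arm can. A call with a gripper value outside its range is refused whole. The fingers move at their own pace and stop on an object; "grip_force" is the grip in N (left out, the last holds). Time passes only in rows, so rows that repeat a pose let the fingers close. It gives the time, the measured TCP pose, the force, the opening and the grip force at its end, in the units of the state.
- manip.get_obs(): the state, without advancing time (a new reading comes with each control period).
- manip.camera(name): name is "scene" or "side" or "wrist"; returns a dict with "image" (400x640x3 uint8, blue, green, red), "K" (3x3 intrinsics, pixels), "dist_coeffs" ([k1, k2, p1, p2, k3] as OpenCV has them; the pictures are not rectified), "rvec" (rotation vector, rad) and "tvec" (3), from world to camera coordinates, as OpenCV has them; the wrist camera has in their place "mount" (4x4, takes a point from camera to tool coordinates, whose origin is the TCP and whose axes are the flange's). Camera axes: x right, y down, z forward; pixel columns grow to the right and rows downward; lengths in m; the calibration is good to about 2 mm. A picture is of the moment at which its call begins: read the wrist's pose just before it. There is no depth.
- manip.hand_in(): hands the job in; it is judged then, once.
The state is a dict: "clock": time; "joint_pos": joint angles; "joint_velocities": joint speeds; "tau": joint torques, N m; "position": TCP position; "ee_rot": TCP orientation; "ft_force": force on the tool from outside, world axes, zero at the start; "torque": the same for the moment, N m; "grip_width": opening from 0.0 (shut) to 1.0 (fully open); "grasp_force": force on a finger pad.
Only numpy, scipy, OpenCV 4.12 (cv2) and the standard library are available. Lean on these libraries where they do the work, as an engineer would, in place of code of your own. Each camera call takes 0.05 s, during which the arm holds its last target. There are 200 camera calls.

## Working session

There is one attempt and no reset: what is moved stays moved. The work goes in short steps, Python scripts to look and compute and a tool call to move; the robot and the scene stay as the last step left them, time stands still between calls to the robot, and variables do not carry over. Pictures are saved under pics/ and viewed, at most 10 in all, crops included, and the job is handed in when it is done.

Besides the shell and the picture viewer there is one more tool, called after ">>>" by a JSON object that holds its "api" and its "payload". step_arm: Moves the arm, as the interface text tells. Its arguments: {"type":"object","properties":{"moves":{"type":"array","items":{"type":"array","items":{"type":"number"}}},"grip_force":{"type":"number"}},"required":["moves"]}

```bash
mkdir -p pics; cat > h.py <<'E'
import numpy as np, cv2
from scipy.spatial.transform import Rotation as R
from workcell import manip
def shot(name):
    o=manip.get_obs(); c=manip.camera(name)
    if 'mount' in c:
        T=np.eye(4); T[:3,:3]=R.from_quat(o['ee_rot']).as_matrix(); T[:3,3]=o['position']
        W=T@np.array(c['mount'])
    else:
        Rm=cv2.Rodrigues(np.array(c['rvec'],float))[0]; W=np.eye(4); W[:3,:3]=Rm.T; W[:3,3]=-Rm.T@np.ravel(c['tvec'])
    c['W']=W; return c
def ray(c,uv):
    p=cv2.undistortPoints(np.array(uv,float).reshape(-1,1,2),np.array(c['K']),np.array(c['dist_coeffs'])).reshape(-1,2)
    d=np.c_[p,np.ones(len(p))]@c['W'][:3,:3].T
    return c['W'][:3,3],d/np.linalg.norm(d,axis=1)[:,None]
def plane(c,uv,z):
    o,d=ray(c,uv); return o+d*((z-o[2])/d[:,2])[:,None]
def tri(cs,uvs):
    A=np.zeros((3,3));b=np.zeros(3);L=[]
    for c,uv in zip(cs,uvs):
        o,d=ray(c,uv); P=np.eye(3)-np.outer(d[0],d[0]); A+=P;b+=P@o;L.append((P,o))
    x=np.linalg.solve(A,b); return x,[float(np.linalg.norm(P@(x-o))) for P,o in L]
def proj(c,X):
    Wi=np.linalg.inv(c['W']); return cv2.projectPoints(np.array(X,float).reshape(-1,3),cv2.Rodrigues(Wi[:3,:3])[0],Wi[:3,3],np.array(c['K']),np.array(c['dist_coeffs']))[0].reshape(-1,2)
E
python3 - <<'E'
from h import *
import pickle
for n in ('scene','side'):
    c=shot(n); cv2.imwrite(f'pics/{n}0.png',c['image']); pickle.dump(c,open(n+'0.pkl','wb')); print(n,c['W'][:3,3].round(3),np.array(c['K'])[0,0])
print(manip.get_obs(), manip.grip_point_offset)
E
```

```text
scene [1.581 0.222 1.117] 431.95561040482363
side [-0.109  0.688  0.84 ] 383.29589839991706
{'clock': 0.1, 'joint_pos': array([ 1.24941335,  0.33284062, -0.0646901 ,  1.46083983,  0.02155988,
        1.34991358, -0.08851037]), 'joint_velocities': array([ 0.00248234, -0.00214898,  0.00049945, -0.001554  , -0.0007876 ,
       -0.00044916, -0.00220512]), 'tau': array([ 1.40793927e-03, -6.26747847e+01,  4.93260717e-02, -3.92431569e+01,
        1.64114137e-02,  6.99815704e-03, -3.51139192e-05]), 'position': array([ 0.18386973, -0.59696018,  0.20808389]), 'ee_rot': array([ 9.88862340e-01,  1.48831600e-01, -1.08489020e-04, -6.45059984e-04]), 'ft_force': array([0.01950247, 0.33226103, 0.16884316]), 'torque': array([-0.0323305 ,  0.02127084,  0.05036949]), 'grasp_force': 0.0, 'grip_width': 1.0012302940320033} 0.0187
```

View pics/scene0.png

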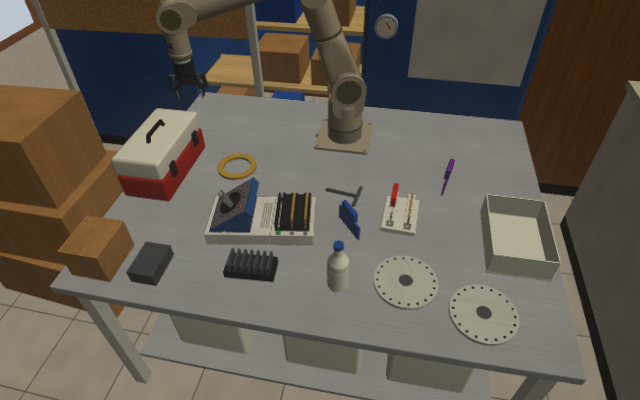

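View pics/side0.png

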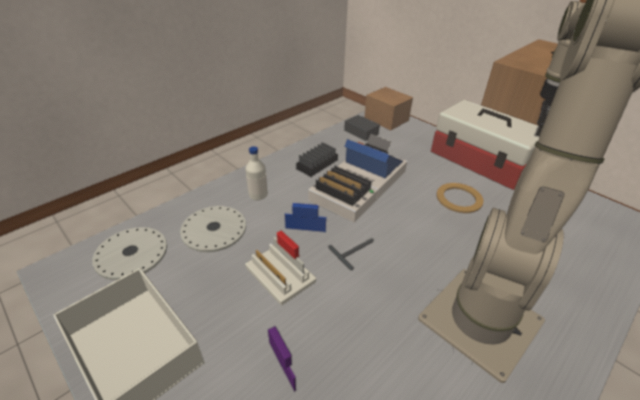

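Scene view: the red scraper is at about (395,194) in the white rack (401,213), with the dryer at (262,215). Look-alikes are a blue one (349,220) lying on the table and a purple one (448,172). Side view: red (288,244), blue (305,218), purple (281,350). Only the red one in the rack fits. Next: rough positions and an enlarged crop.

```bash
python3 - <<'E'
from h import *
import pickle
cs={n:pickle.load(open(n+'0.pkl','rb')) for n in('scene','side')}
def red(c,box):
    x0,y0,x1,y1=box; h=cv2.cvtColor(c['image'],cv2.COLOR_BGR2HSV)[y0:y1,x0:x1]
    m=((h[...,0]<8)|(h[...,0]>172))&(h[...,1]>150)&(h[...,2]>70); v,u=np.nonzero(m); return np.array([u.mean()+x0,v.mean()+y0]),m.sum()
a=red(cs['scene'],(370,170,430,240));b=red(cs['side'],(240,220,330,300));print(a,b)
print(tri([cs['scene'],cs['side']],[a[0],b[0]]))
print('rack',plane(cs['scene'],[(401,213)],.03),'dryer',plane(cs['scene'],[(262,215)],.08),'dial',plane(cs['scene'],[(232,203)],.12),'bottle',plane(cs['scene'],[(338,285)],0))
s=cs['scene']['image'][165:245,200:430]; d=cs['side']['image'][140:310,235:415]
im=np.zeros((600,800,3),np.uint8)
s=cv2.resize(s,None,fx=3.4,fy=3.4,interpolation=cv2.INTER_CUBIC); im[:s.shape[0],:s.shape[1]]=s[:600,:800]
d=cv2.resize(d,None,fx=1.9,fy=1.9,interpolation=cv2.INTER_CUBIC); im[275:275+d.shape[0],:d.shape[1]]=d[:325]
w=manip.camera('wrist')
print(np.array(w['mount']).round(3),w['K'])
cv2.imwrite('pics/crop1.png',im)
E
```

```text
(array([394.09183673, 193.95918367]), np.int64(98)) (array([287.49814126, 243.92936803]), np.int64(269))
(array([0.45565867, 0.24435786, 0.10438943]), [0.0010734078676776586, 0.0010734078676775535])
rack [[0.46802954 0.27623252 0.03      ]] dryer [[ 0.61359579 -0.18701007  0.08      ]] dial [[ 0.6147907  -0.28741388  0.12      ]] bottle [[0.79109624 0.10460834 0.        ]]
[[-0.    -0.959 -0.284  0.073]
 [ 1.    -0.    -0.     0.   ]
 [-0.    -0.284  0.959 -0.166]
 [ 0.     0.     0.     1.   ]] [[309.36663999   0.         320.10358598]
 [  0.         309.36663999 204.57916129]
 [  0.           0.           1.        ]]
```

View pics/crop1.png

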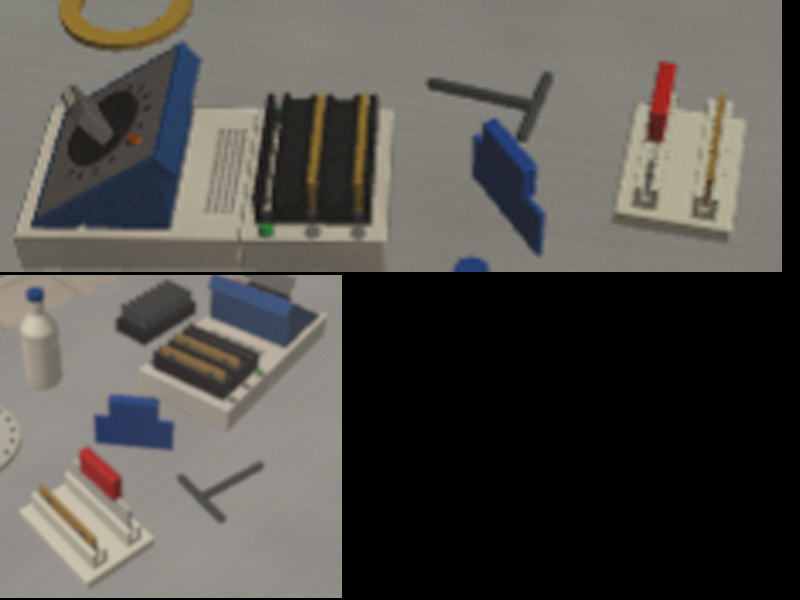

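The green lamps mark the slot nearest the console (crop (265,230) and (278,103)); the brass blades are in the other two. The red scraper is in the rack's slot nearest the dryer. Next I'll bring the wrist camera over the dryer.

>>> {"api": "step_arm", "payload": {"moves": [[0,0,20,48,0,0,0],[0,30,40,80,0,0,0],[0,60,80,110,0,0,-0.05],[0,95,115,130,0,0,-0.1],[0,125,150,150,0,0,-0.15],[0,160,185,165,0,0,-0.2],[0,190,220,180,0,0,-0.25],[0,225,255,190,0,0,-0.29],[0,255,290,192,0,0,-0.29],[0,285,325,192,0,0,-0.29]]}}

```text
clock: 1.15
position: [0.4672, -0.274, 0.4014]
ee_rot: [1.0, 0.004, 0.0, 0.0]
ft_force: [0.4, -1.3, 0.2]
grip_width: 0.998
grasp_force: 0.0
```

>>> {"api": "step_arm", "payload": {"moves": [[0,30,35,0,0,0,0],[0,60,70,0,0,0,0],[0,90,110,0,0,0,0],[0,90,110,0,0,0,0],[0,90,110,0,0,0,0]]}}

```text
clock: 1.65
position: [0.5566, -0.1643, 0.4002]
ee_rot: [1.0, 0.006, -0.0, -0.0]
ft_force: [-0.4, -0.6, -0.6]
grip_width: 1.001
grasp_force: 0.0
```

```bash
python3 - <<'E'
from h import *
import pickle
c=shot('wrist'); pickle.dump(c,open('w1.pkl','wb')); o=manip.get_obs(); print(o['clock'],o['position'],o['ee_rot'],o['joint_pos'],c['W'].round(3))
cv2.imwrite('pics/w1.png',c['image'])
E
```

```text
1.7 [ 0.55609589 -0.16588011  0.40042939] [ 9.99989918e-01  4.47478739e-03 -3.53115360e-04  1.27550025e-04] [ 0.55870194  0.24199584 -0.4479272   1.19788161  0.10556854  1.72461882
 -1.42347125] [[ 0.011 -0.959 -0.284  0.63 ]
 [-1.    -0.011 -0.003 -0.163]
 [-0.     0.284 -0.959  0.566]
 [ 0.     0.     0.     1.   ]]
```

View pics/w1.png

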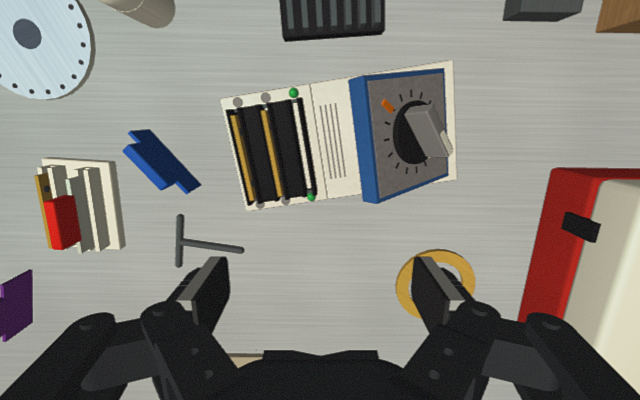

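Wrist view: dryer centred about (340,135), with green lamps at (293,93) and (311,197). The blue wall is high on the +y side, so the panel slopes down towards -y. The orange mark is at (388,105), the dial at about (415,132), and the bar's white end is near (447,150). I'll take a second, closer view.

>>> {"api": "step_arm", "payload": {"moves": [[0,10,-20,-20,0,0,0],[0,20,-45,-45,0,0,0],[0,30,-75,-70,0,0,0],[0,30,-75,-70,0,0,0],[0,30,-75,-70,0,0,0]]}}

```text
clock: 2.2
position: [0.5851, -0.2426, 0.33]
ee_rot: [1.0, 0.003, -0.001, -0.0]
ft_force: [-0.1, 0.6, 0.6]
grip_width: 0.997
grasp_force: 0.0
```

```bash
python3 - <<'E'
from h import *
import pickle
c=shot('wrist'); pickle.dump(c,open('w2.pkl','wb')); o=manip.get_obs(); print(o['clock'],o['position'],o['ee_rot'])
w1=pickle.load(open('w1.pkl','rb'))
def blobs(c,f):
    h=cv2.cvtColor(c['image'],cv2.COLOR_BGR2HSV).astype(int); m=f(h).astype(np.uint8)
    n,l,s,ce=cv2.connectedComponentsWithStats(m)
    return [(ce[i].round(1).tolist(),int(s[i,4])) for i in range(1,n) if s[i,4]>15]
G=lambda h:(abs(h[...,0]-65)<18)&(h[...,1]>110)&(h[...,2]>60)
O=lambda h:(abs(h[...,0]-10)<6)&(h[...,1]>150)&(h[...,2]>120)
for x in(w1,c): print('G',blobs(x,G),'O',blobs(x,O))
im=c['image'][40:320,150:610]
cv2.imwrite('pics/w2.png',cv2.resize(im,None,fx=1.73,fy=1.73,interpolation=cv2.INTER_CUBIC))
E
```

```text
2.25 [ 0.58564569 -0.24137256  0.33125833] [9.99993646e-01 3.56192178e-03 1.31975214e-04 5.52662734e-05]
G [([293.0, 92.4], 60), ([310.4, 196.5], 45)] O [([387.3, 105.7], 97)]
G [([231.6, 110.9], 84), ([258.1, 227.5], 33)] O [([328.9, 129.6], 134)]
```

View pics/w2.png

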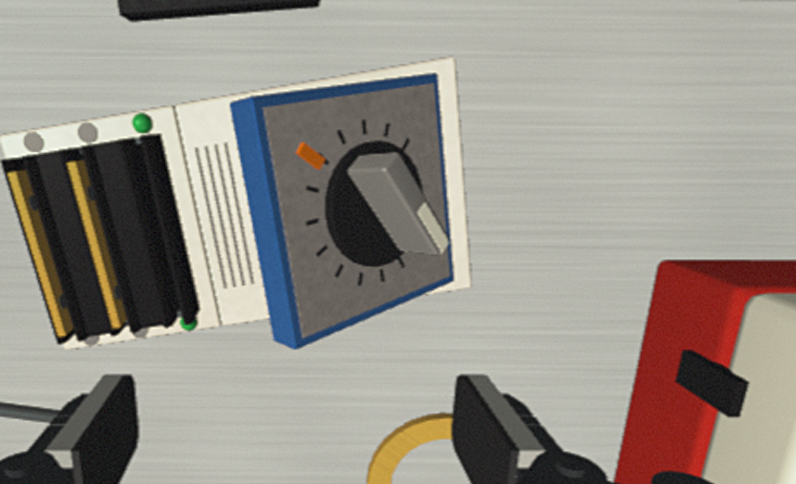

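Crop of wrist view 2: lamps at crop (142,123) and (189,323), the latter partly hidden. Mark at (311,155), disc centre about (375,205), and the bar's white end at (435,228). Now I'll triangulate the lamps, mark and panel corners.

```bash
python3 - <<'E'
from h import *
import pickle
w1,w2,sc=[pickle.load(open(f'{n}.pkl','rb')) for n in('w1','w2','scene0')]
def T(n,a,b): x,r=tri([w1,w2],[a,b]); print(n,x.round(4),np.round(r,4)); return x
la=T('lampA',[293,92.4],[231.6,110.9]); lb=T('lampB',[310.4,196.5],[258.1,227.5]); mk=T('mark',[387.3,105.7],[328.9,129.6])
for z in(.05,.055): print('lamps z',z,[plane(w,[a,b],z).round(4).tolist() for w,a,b in((w1,[293,92.4],[310.4,196.5]),(w2,[231.6,110.9],[258.1,227.5]))])
cor=[]
for w,box in((w1,(330,50,470,220)),(w2,(275,70,425,250))):
    x0,y0,x1,y1=box; h=cv2.cvtColor(w['image'],cv2.COLOR_BGR2HSV)[y0:y1,x0:x1].astype(int)
    m=((abs(h[...,0]-110)<12)&(h[...,1]>120)).astype(np.uint8)
    n,l,s,_=cv2.connectedComponentsWithStats(m); k=np.argsort(s[1:,4])[::-1]+1
    pts=np.argwhere(m>0)[:,::-1].astype(np.int32); hull=cv2.convexHull(pts)
    for e in np.arange(2,12,.5):
        a=cv2.approxPolyDP(hull,e,True)
        print(e,(a[:,0]+[x0,y0]).tolist()) if e in(2,4,6) or len(a)==4 else 0
        if len(a)<=4: break
E
```

```text
lampA [ 0.6599 -0.1204  0.0515] [0. 0.]
lampB [ 0.4922 -0.1487  0.0574] [0.001 0.001]
mark [ 0.6398 -0.252   0.1357] [0. 0.]
lamps z 0.05 [[[0.66, -0.1202, 0.05], [0.4911, -0.1479, 0.05]], [[0.6599, -0.12, 0.05], [0.4885, -0.1475, 0.05]]]
lamps z 0.055 [[[0.6597, -0.1207, 0.055], [0.4925, -0.1481, 0.055]], [[0.6598, -0.1213, 0.055], [0.4905, -0.1486, 0.055]]]
2.0 [[447, 174], [376, 203], [363, 200], [349, 80], [362, 76], [443, 69]]
4.0 [[447, 174], [376, 203], [363, 200], [349, 80], [443, 69]]
6.0 [[447, 174], [376, 203], [363, 200], [349, 80], [443, 69]]
7.0 [[447, 174], [363, 200], [349, 80], [443, 69]]
2.0 [[411, 201], [320, 241], [309, 236], [283, 101], [298, 96], [401, 83]]
4.0 [[411, 201], [320, 241], [309, 236], [283, 101], [401, 83]]
6.0 [[411, 201], [320, 241], [309, 236], [283, 101], [401, 83]]
8.5 [[411, 201], [309, 236], [283, 101], [401, 83]]
```

```bash
python3 - <<'E'
from h import *
import pickle
w1,w2,sc=[pickle.load(open(f'{n}.pkl','rb')) for n in('w1','w2','scene0')]
P=[]
for n,a,b in(('TL',[362,76],[298,96]),('BL',[376,203],[320,241]),('TR',[443,69],[401,83]),('BR',[447,174],[411,201]),('wT',[349,80],[283,101]),('wB',[363,200],[309,236])):
    x,r=tri([w1,w2],[a,b]); P.append(x); print(n,x.round(4),np.round(r,4))
P=np.array(P); a=(P[1]+P[3]-P[0]-P[2])/2; b=(P[2]+P[3]-P[0]-P[1])/2; n=np.cross(b,a); n/=np.linalg.norm(n)
print('centre',P[:4].mean(0),'sides',np.linalg.norm(a),np.linalg.norm(b),'normal',n, np.degrees(np.arccos(abs(n[2]))))
y=np.arctan2(.0277,.169); s=np.array([.5755,-.134]); Rz=np.array([[np.cos(y),-np.sin(y)],[np.sin(y),np.cos(y)]])
print('yaw',y,'slotc->panel centre',s+Rz@[0,-112.5e-3], 'dryer origin',s+Rz@[0,-.04])
for z in (.01,.0): pass
E
```

```text
TL [ 0.676  -0.2173  0.132 ] [0.0003 0.0003]
BL [ 0.5098 -0.2426  0.1505] [0.0001 0.0001]
TR [ 0.6961 -0.3493  0.0558] [0.0003 0.0003]
BR [ 0.5336 -0.377   0.0545] [0.0004 0.0004]
wT [ 0.6708 -0.2005  0.1327] [0.0004 0.0004]
wB [ 0.5066 -0.2282  0.1259] [0.0005 0.0005]
centre [ 0.60388902 -0.29654085  0.09818746] sides 0.1667034757130101 0.1601316704509439 normal [-0.12874881  0.52331975 -0.84235395] 32.61046776624571
yaw 0.16246076990113312 slotc->panel centre [ 0.59369654 -0.24501863] dryer origin [ 0.58196988 -0.17347329]
```

>>> {"api": "step_arm", "payload": {"moves": [[0,-10,40,10,0,0,0],[0,-20,85,20,0,0,0],[0,-30,125,30,0,0,0],[0,-30,125,30,0,0,0],[0,-30,125,30,0,0,0]]}}

```text
clock: 2.75
position: [0.5562, -0.1144, 0.3628]
ee_rot: [1.0, 0.006, 0.002, 0.001]
ft_force: [0.2, -1.4, 0.3]
grip_width: 1.001
grasp_force: 0.0
```

```bash
python3 - <<'E'
from h import *
import pickle
c=shot('wrist'); pickle.dump(c,open('w3.pkl','wb')); cv2.imwrite('pics/w3.png',c['image']); print(c['W'].round(3))
E
```

```text
[[ 0.011 -0.96  -0.28   0.629]
 [-1.    -0.01  -0.005 -0.113]
 [ 0.002  0.281 -0.96   0.529]
 [ 0.     0.     0.     1.   ]]
```

>>> {"api": "step_arm", "payload": {"moves": [[0,-10,45,0,0,0,0],[0,-20,90,0,0,0,0],[0,-30,135,0,0,0,0],[0,-40,180,0,0,0,0],[0,-50,225,0,0,0,0],[0,-60,270,0,0,0,0],[0,-70,315,0,0,0,0],[0,-75,340,0,0,0,0],[0,-75,340,0,0,0,0],[0,-75,340,0,0,0,0]]}}

```text
clock: 3.8
position: [0.4818, 0.2234, 0.3605]
ee_rot: [1.0, 0.004, -0.0, 0.0]
ft_force: [-1.0, 0.2, -0.6]
grip_width: 1.001
grasp_force: 0.0
```

```bash
python3 - <<'E'
from h import *
import pickle
c=shot('wrist'); pickle.dump(c,open('w4.pkl','wb')); o=manip.get_obs(); print(o['clock'],o['position'],o['ee_rot'])
w3=pickle.load(open('w3.pkl','rb'))
im=np.hstack([cv2.resize(c['image'][60:360,180:440],None,fx=1.5,fy=1.5,interpolation=cv2.INTER_CUBIC),cv2.resize(w3['image'][60:360,250:510],None,fx=1.5,fy=1.5,interpolation=cv2.INTER_CUBIC)])
cv2.imwrite('pics/w34.png',im); print(im.shape)
E
```

```text
3.85 [0.48215059 0.22264838 0.36054732] [ 9.99994985e-01  3.15175205e-03 -1.43672484e-04  2.75094723e-04]
(450, 780, 3)
```

View pics/w34.png

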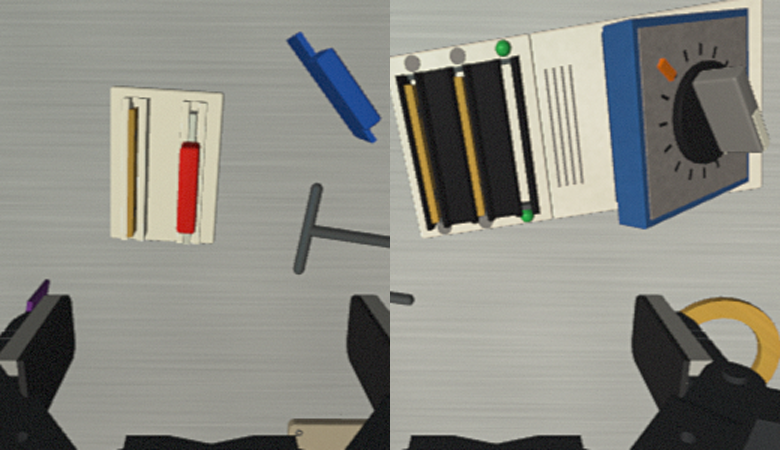

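Left (wrist over the rack): red handle at crop (188,188), i.e. raw (305,185), in the rack slot on the dryer side, with the brass blade in the other. Right: free slot with white floor, lamps at crop (503,48) and (527,215).

```bash
python3 - <<'E'
from h import *
import pickle
w1,w2,w3,w4,sc,sd=[pickle.load(open(f'{n}.pkl','rb')) for n in('w1','w2','w3','w4','scene0','side0')]
def hsv(c): return cv2.cvtColor(c['image'],cv2.COLOR_BGR2HSV).astype(int)
h=hsv(w4); m=((h[...,0]<8)|(h[...,0]>172))&(h[...,1]>150)&(h[...,2]>60); m[:, :270]=0;m[:,345:]=0
pts=np.argwhere(m)[:,::-1].astype(np.float32); r=cv2.minAreaRect(pts); bx=cv2.boxPoints(r); print('px',r,len(pts))
V=h[...,2][m]; print('V pct',np.percentile(V,[5,25,50,75,95]))
q=plane(w4,bx,.122); print(q.round(4),'c',q.mean(0).round(4),[np.linalg.norm(q[i]-q[i-1]).round(4) for i in range(4)])
e=[q[i]-q[i-1] for i in range(4)]; L=max(e,key=np.linalg.norm); print('yaw',np.arctan(L[1]/L[0]))
def cen(c,b):
    x0,y0,x1,y1=b;hh=hsv(c)[y0:y1,x0:x1];mm=((hh[...,0]<8)|(hh[...,0]>172))&(hh[...,1]>150)&(hh[...,2]>60);p=np.argwhere(mm);return p.mean(0)[::-1]+[x0,y0]
print('tri w4+scene+side',tri([w4,sc,sd],[pts.mean(0),cen(sc,(370,170,430,240)),cen(sd,(240,220,330,300))]))
# rack base corners (white) z=.02
cr=np.array([[110,88],[223,94],[214,243],[110,238]])/1.5+[180,60]; p=plane(w4,cr,.02); print('rack',p.round(4),p.mean(0))
# lamps
G=lambda h:((abs(h[...,0]-65)<18)&(h[...,1]>110)&(h[...,2]>60)).astype(np.uint8)
n,l,s,ce=cv2.connectedComponentsWithStats(G(hsv(w3))); A=[ce[i] for i in range(1,n) if s[i,4]>15]; print(A,[s[i,4] for i in range(1,n)])
for z in(.05,.055): p=plane(w3,A,z); print(z,p.round(4),p.mean(0))
print(tri([w1,w2,w3],[[293,92.4],[231.6,110.9],A[0]]),tri([w1,w3],[[310.4,196.5],A[1]]))
cr=np.array([[6,52],[369,2],[369,187],[31,238]])/1.5+[250,60]; p=plane(w3,cr,.05); print('dryer base',p.round(4))
E
```

```text
px ((304.6808166503906, 184.884033203125), (12.434467315673828, 60.224769592285156), 2.8624050617218018) 729
V pct [113.4 186.  191.  196.  201. ]
[[0.4206 0.2549 0.122 ]
 [0.5029 0.2499 0.122 ]
 [0.5022 0.2337 0.122 ]
 [0.4198 0.2378 0.122 ]] c [0.4614 0.2441 0.122 ] [np.float64(0.0171), np.float64(0.0825), np.float64(0.0162), np.float64(0.0826)]
yaw -0.049699968630389724
tri w4+scene+side (array([0.45702936, 0.24438267, 0.10420408]), [0.0016893069137179195, 0.0018212081395671306, 0.0011171613210953601])
rack [[0.5455 0.3292 0.02  ]
 [0.5403 0.2104 0.02  ]
 [0.3735 0.2182 0.02  ]
 [0.3788 0.3382 0.02  ]] [0.45951421 0.27400013 0.02      ]
[array([324.95890411,  91.73972603]), array([340.92156863, 203.1372549 ])] [np.int32(73), np.int32(51)]
0.05 [[ 0.6601 -0.1206  0.05  ]
 [ 0.4915 -0.1489  0.05  ]] [ 0.5758033  -0.13477317  0.05      ]
0.055 [[ 0.6597 -0.1206  0.055 ]
 [ 0.493  -0.1485  0.055 ]] [ 0.57635513 -0.13454629  0.055     ]
(array([ 0.6598745 , -0.12054228,  0.0522719 ]), [0.00012022161208541675, 5.143665113208319e-05, 8.784823627577259e-05]) (array([ 0.4936242 , -0.14823674,  0.0582995 ]), [0.00027668676575602283, 0.0002766867657560444])
dryer base [[ 0.6549 -0.0171  0.05  ]
 [ 0.7035 -0.3632  0.05  ]
 [ 0.5245 -0.3937  0.05  ]
 [ 0.464  -0.0349  0.05  ]]
```

>>> {"api": "step_arm", "payload": {"moves": [[0,-8,8,-45,0,0,-0.02],[0,-16,16,-90,0,0,-0.04],[0,-22,21,-135,0,0,-0.056],[0,-22,21,-170,0,0,-0.056],[0,-22,21,-170,0,0,-0.056],[0,-22,21,-170,0,0,-0.056]]}}

```text
clock: 4.45
position: [0.4602, 0.2441, 0.1917]
ee_rot: [1.0, -0.025, -0.0, 0.0]
ft_force: [-0.0, 0.2, 1.2]
grip_width: 1.0
grasp_force: 0.0
```

```bash
python3 - <<'E'
from h import *
import pickle
P=[];Q=[]
for i in range(4):
    c=shot('wrist'); o=manip.get_obs(); P.append(o['position']);Q.append(o['ee_rot'])
pickle.dump(c,open('w5.pkl','wb')); print(np.array(P).round(4),np.array(Q).round(4))
h=cv2.cvtColor(c['image'],cv2.COLOR_BGR2HSV).astype(int); m=((h[...,0]<8)|(h[...,0]>172))&(h[...,1]>150)&(h[...,2]>150)
n,l,s,ce=cv2.connectedComponentsWithStats(m.astype(np.uint8)); k=1+np.argmax(s[1:,4]); pts=np.argwhere(l==k)[:,::-1].astype(np.float32); r=cv2.minAreaRect(pts);bx=cv2.boxPoints(r);print(r,len(pts))
q=plane(c,bx,.122);print(q.round(4),q.mean(0).round(4))
E
```

```text
[[0.4606 0.2449 0.1928]
 [0.4608 0.2453 0.1931]
 [0.4606 0.2455 0.193 ]
 [0.4604 0.2456 0.1928]] [[ 9.997e-01 -2.450e-02  1.000e-03 -4.000e-04]
 [ 9.997e-01 -2.440e-02  1.400e-03 -6.000e-04]
 [ 9.997e-01 -2.420e-02  1.500e-03 -6.000e-04]
 [ 9.997e-01 -2.410e-02  1.400e-03 -6.000e-04]]
((321.4999694824219, 207.99996948242188), (91.99998474121094, 18.999996185302734), 90.0) 1808
[[0.4981 0.2502 0.122 ]
 [0.4974 0.2357 0.122 ]
 [0.4204 0.2387 0.122 ]
 [0.4212 0.2546 0.122 ]] [0.4593 0.2448 0.122 ]
```

>>> {"api": "step_arm", "payload": {"moves": [[0,-1,-1,-35,0,0,0],[0,-1,-1,-70,0,0,0],[0,-1,-1,-95,0,0,0],[0,-1,-1,-105,0,0,0],[0.4,-1,-1,-105,0,0,0],[0.7,-1,-1,-105,0,0,0],[1,-1,-1,-105,0,0,0],[1,-1,-1,-105,0,0,0],[1,-1,-1,-105,0,0,0],[1,-1,-1,-105,0,0,0]], "grip_force": 50}}

```text
clock: 5.65
position: [0.4589, 0.2447, 0.0868]
ee_rot: [1.0, -0.024, 0.001, -0.0]
ft_force: [-0.3, -1.3, 5.9]
grip_width: 0.195
grasp_force: 49.9
```

>>> {"api": "step_arm", "payload": {"moves": [[1,0,0,0,0,0,0],[1,0,0,0,0,0,0],[1,0,0,0,0,0,0]]}}

```text
clock: 5.95
position: [0.4588, 0.2447, 0.0868]
ee_rot: [1.0, -0.024, 0.001, -0.0]
ft_force: [-0.3, -1.0, 6.4]
grip_width: 0.195
grasp_force: 49.9
```

>>> {"api": "step_arm", "payload": {"moves": [[1,0,0,20,0,0,0],[1,0,0,45,0,0,0],[1,0,0,80,0,0,0],[1,0,0,120,0,0,0],[1,5,-5,155,0,0,0],[1,15,-35,165,0,0,0],[1,25,-75,165,0,0,0.04],[1,35,-115,165,0,0,0.08],[1,50,-155,165,0,0,0.12],[1,65,-195,165,0,0,0.15]]}}

```text
clock: 6.95
position: [0.5233, 0.0477, 0.251]
ee_rot: [0.999, 0.052, 0.0, 0.0]
ft_force: [1.3, 1.4, -1.1]
grip_width: 0.196
grasp_force: 49.3
```

>>> {"api": "step_arm", "payload": {"moves": [[1,12,-40,0,0,0,0.03],[1,24,-80,0,0,0,0.066],[1,36,-120,0,0,0,0.066],[1,46,-160,0,0,0,0.066],[1,52,-184,0,0,0,0.066],[1,52,-184,0,0,0,0.066],[1,52,-184,0,0,0,0.066]]}}

```text
clock: 7.65
position: [0.575, -0.1346, 0.2504]
ee_rot: [0.996, 0.084, -0.0, -0.0]
ft_force: [-0.3, 1.3, -1.0]
grip_width: 0.195
grasp_force: 49.3
```

```bash
python3 - <<'E'
from h import *
import pickle
c=shot('wrist'); o=manip.get_obs(); c2=shot('scene')
pickle.dump((c,c2),open('w6.pkl','wb')); print(o['clock'],o['position'].round(4),o['ee_rot'].round(4),o['grip_width'],R.from_quat(o['ee_rot']).as_matrix().round(4).tolist())
cv2.imwrite('pics/w6.png',cv2.resize(c['image'][40:380,160:520],None,fx=1.7,fy=1.7,interpolation=cv2.INTER_CUBIC))
E
```

```text
7.7 [ 0.5751 -0.1336  0.2507] [ 9.964e-01  8.480e-02 -1.000e-04 -3.000e-04] 0.19550528263948105 [[0.9856, 0.169, -0.0003], [0.169, -0.9856, 0.0007], [-0.0001, -0.0007, -1.0]]
```

View pics/w6.png

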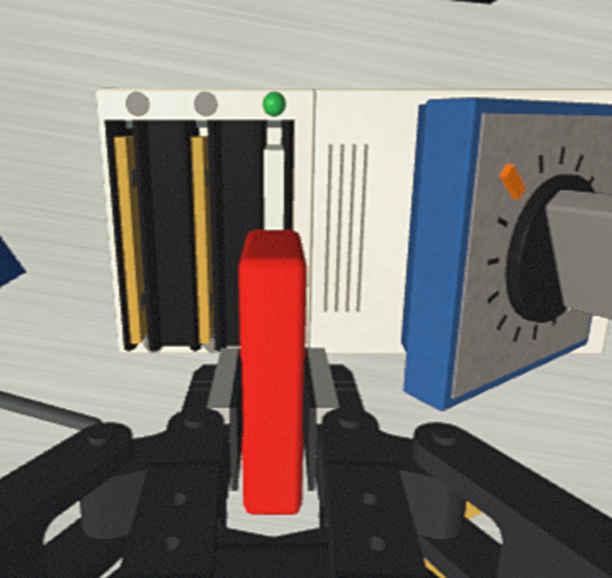

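Wrist view with the scraper held: handle crop (272,370), plate end (274,190), slot floor visible at (275,135) and lamp at (275,104); slot and plate look parallel. Next: work out the offset numerically.

```bash
cat > off.py <<'E'
from h import *
def off(c,o):
    Rm=R.from_quat(o['ee_rot']).as_matrix(); t=o['position']
    h=cv2.cvtColor(c['image'],cv2.COLOR_BGR2HSV).astype(int)
    G=((abs(h[...,0]-65)<18)&(h[...,1]>110)&(h[...,2]>60)).astype(np.uint8)
    n,l,s,ce=cv2.connectedComponentsWithStats(G); k=1+np.argmax(s[1:,4]); L=plane(c,[ce[k]],.0525)[0]
    print('lamp px',ce[k].round(1),s[k,4],'world',L.round(4),'in tool (mm)',(Rm.T@(L-t)*1e3).round(1))
    g=cv2.cvtColor(c['image'],cv2.COLOR_BGR2GRAY)
    for r in range(int(ce[k][1])+14,190,8):
        row=g[r,300:345].astype(int); print(r,' '.join(map(str,row)))
E
python3 - <<'E'
import pickle
from off import *
c,c2=pickle.load(open('w6.pkl','rb')); off(c,manip.get_obs())
E
```

```text
lamp px [320.6 100.8] 130 world [ 0.6598 -0.1205  0.0525] in tool (mm) [ 85.5   2.1 198.4]
114 43 43 41 43 38 43 40 42 42 36 38 38 37 26 20 25 46 82 104 107 103 100 103 103 95 70 32 34 39 32 26 14 56 180 242 234 231 232 231 231 233 234 234 217 161
122 40 41 46 41 42 47 41 41 46 42 37 37 37 22 22 17 73 190 244 237 235 233 233 236 219 120 41 27 38 36 24 17 69 184 239 233 232 231 232 232 233 234 231 210 155
130 40 39 36 39 44 41 42 42 38 42 34 37 35 16 54 177 243 235 232 233 232 234 233 234 234 240 215 92 34 33 18 23 72 187 241 234 232 231 231 232 232 233 229 191 157
138 39 37 38 43 36 42 38 39 43 36 33 39 37 16 53 178 241 233 229 231 230 231 230 230 232 238 209 68 26 34 23 22 75 189 242 236 233 233 234 232 232 236 231 185 156
146 44 42 39 38 43 40 38 41 41 36 37 35 29 16 51 178 239 234 232 231 230 229 232 231 231 239 209 70 23 36 18 25 103 200 238 233 230 231 230 231 232 235 225 172 183
154 40 40 40 39 39 37 43 39 41 36 40 32 37 17 54 179 240 234 229 230 229 230 230 229 233 237 207 69 23 24 12 28 102 203 238 233 232 232 232 233 233 235 222 167 188
162 36 42 36 41 41 38 42 35 34 39 40 39 35 19 39 137 221 235 230 229 230 230 230 230 232 236 207 67 26 31 16 39 136 221 235 231 231 231 231 231 232 233 216 154 191
170 39 39 39 39 36 39 41 42 41 35 37 34 32 22 38 136 219 232 231 229 230 229 229 231 231 227 163 52 30 29 13 40 140 223 235 233 233 232 231 231 231 230 206 153 199
178 41 35 37 38 39 59 78 73 70 58 62 63 62 59 62 63 56 58 59 59 58 57 54 61 61 59 50 63 60 53 54 56 54 48 42 85 188 240 237 231 233 229 192 155 207
186 36 38 44 62 79 74 64 64 64 63 58 65 64 59 58 60 62 63 60 66 65 64 59 56 64 61 58 60 62 59 60 63 54 62 58 48 43 70 185 244 239 230 180 168 223
```

>>> {"api": "step_arm", "payload": {"moves": [[1,0,0,-30,0,0,0],[1,0,0,-60,0,0,0],[1,0,0,-80,0,0,0],[1,0,0,-80,0,0,0],[1,0,0,-80,0,0,0],[1,0,0,-80,0,0,0]]}}

```text
clock: 8.35
position: [0.5761, -0.1342, 0.1726]
ee_rot: [0.996, 0.085, 0.001, 0.0]
ft_force: [-0.1, 0.1, -0.6]
grip_width: 0.191
grasp_force: 49.2
```

```bash
python3 - <<'E'
from off import *
import pickle
manip.camera('side'); c=shot('wrist'); o=manip.get_obs(); c2=shot('scene');c3=shot('side'); pickle.dump((c,c2,c3,o),open('w7.pkl','wb')); print(o['position'].round(4),o['ee_rot'].round(4),o['ft_force'].round(1)); off(c,o)
E
```

```text
[ 0.5759 -0.1345  0.1723] [9.964e-01 8.440e-02 1.100e-03 4.000e-04] [-0.3 -0.2 -1.2]
lamp px [320.6  99.1] 225 world [ 0.6599 -0.1206  0.0525] in tool (mm) [ 84.9   0.3 120. ]
113 39 38 35 36 40 38 36 32 33 27 27 16 24 22 18 42 72 96 93 94 92 96 92 90 93 94 72 32 33 34 29 33 30 12 12 18 67 183 239 233 231 232 232 232 232
121 41 43 37 45 43 36 41 35 36 37 35 22 19 26 21 71 186 240 234 233 232 233 233 234 238 233 167 54 26 35 41 37 31 25 26 22 73 184 241 234 231 232 231 231 231
129 41 36 41 39 40 40 37 35 40 37 30 25 26 22 58 175 244 238 234 233 234 234 234 235 235 239 213 87 34 34 40 38 32 28 25 29 101 201 238 235 232 234 233 232 233
137 38 39 42 42 38 42 39 38 38 37 37 26 19 15 55 180 240 233 231 230 231 230 231 230 233 237 208 67 25 40 37 34 25 26 23 29 100 200 240 232 231 230 231 231 231
145 40 43 43 40 41 36 31 38 35 38 36 18 29 14 53 179 240 233 232 231 230 231 229 230 232 238 210 68 23 34 39 37 34 23 17 39 143 226 238 234 233 233 233 232 231
153 35 39 39 40 39 37 43 36 39 38 36 28 25 15 52 177 240 233 230 230 229 228 229 230 231 236 208 68 24 37 37 38 30 27 20 41 141 226 235 234 231 232 231 231 231
161 39 39 37 35 39 36 38 38 36 35 35 29 28 17 41 136 219 234 230 229 229 230 229 228 232 236 207 65 23 40 38 34 28 22 18 52 179 241 232 230 230 230 230 232 233
169 38 43 39 41 37 35 41 42 40 40 34 31 27 22 44 135 219 233 230 229 229 229 229 230 232 226 160 52 23 39 35 33 27 16 21 72 186 241 235 232 231 232 231 232 232
177 37 44 37 41 36 44 64 74 66 65 60 65 56 55 59 59 57 58 52 55 51 54 57 52 55 51 53 59 52 58 58 57 54 45 43 80 186 240 233 230 230 230 231 231 232
185 38 36 42 62 70 75 66 65 64 61 65 60 64 58 61 61 65 63 59 56 57 62 59 58 61 59 59 59 62 57 58 63 58 51 55 49 39 89 191 240 235 232 233 230 232
```

>>> {"api": "step_arm", "payload": {"moves": [[1,0,0,-4,0,0,0],[1,0,0,-8,0,0,0],[1,0,0,-11,0,0,0],[1,0,0,-14,0,0,0],[1,0,0,-17,0,0,0],[1,0,0,-20,0,0,0],[1,0,0,-23,0,0,0],[1,0,0,-26,0,0,0],[1,0,0,-26,0,0,0]]}}

```text
clock: 9.45
position: [0.5749, -0.1346, 0.1443]
ee_rot: [0.996, 0.084, -0.0, -0.0]
ft_force: [-0.8, 0.8, -2.7]
grip_width: 0.191
grasp_force: 49.2
```

>>> {"api": "step_arm", "payload": {"moves": [[1,0,0,-3,0,0,0],[1,0,0,-6,0,0,0],[1,0,0,-9,0,0,0],[1,0,0,-12,0,0,0],[1,0,0,-15,0,0,0],[1,0,0,-18,0,0,0],[1,0,0,-21,0,0,0],[1,0,0,-23,0,0,0],[1,0,0,-23,0,0,0]]}}

```text
clock: 10.35
position: [0.575, -0.1346, 0.1214]
ee_rot: [0.996, 0.084, -0.0, -0.0]
ft_force: [0.7, -0.4, -2.2]
grip_width: 0.196
grasp_force: 49.2
```

>>> {"api": "step_arm", "payload": {"moves": [[1,0,0,-1,0,0,0],[1,0,0,-2,0,0,0],[1,0,0,-3,0,0,0],[1,0,0,-3.5,0,0,0],[1,0,0,-3.5,0,0,0]]}}

```text
clock: 10.85
position: [0.5751, -0.1346, 0.1182]
ee_rot: [0.996, 0.084, -0.0, 0.0]
ft_force: [0.3, 0.1, -2.1]
grip_width: 0.193
grasp_force: 49.2
```

>>> {"api": "step_arm", "payload": {"moves": [[1,0,0,-0.7,0,0,0],[1,0,0,-1.4,0,0,0],[1,0,0,-2,0,0,0],[1,0,0,-2,0,0,0]]}}

```text
clock: 11.25
position: [0.5753, -0.1347, 0.1169]
ee_rot: [0.996, 0.084, 0.0, 0.0]
ft_force: [-2.1, -0.7, 5.3]
grip_width: 0.192
grasp_force: 50.0
```

Contact with the floor was gentle, and at the expected height (TCP 0.117). I'll release and rise.

>>> {"api": "step_arm", "payload": {"moves": [[0.7,0,0,0,0,0,0],[0.6,0,0,0,0,0,0],[0.5,0,0,0,0,0,0],[0.4,0,0,0,0,0,0],[0.4,0,0,0,0,0,0],[0.4,0,0,25,0,0,0],[0.3,0,0,60,0,0,0],[0,0,0,105,0,0,0],[0,0,0,150,0,0,0],[0,0,0,150,0,0,0]]}}

```text
clock: 12.25
position: [0.5778, -0.1347, 0.2731]
ee_rot: [0.996, 0.084, 0.005, 0.002]
ft_force: [-0.7, 0.5, -0.1]
grip_width: 1.004
grasp_force: 0.0
```

```bash
python3 - <<'E'
from off import *
import pickle
manip.camera('side'); c=shot('wrist'); o=manip.get_obs(); pickle.dump(c,open('w8.pkl','wb')); print(o['clock'],o['position'].round(4),o['ee_rot'].round(4),o['joint_pos'].round(3))
h=cv2.cvtColor(c['image'],cv2.COLOR_BGR2HSV).astype(int); m=((h[...,0]<8)|(h[...,0]>172))&(h[...,1]>150)&(h[...,2]>150); m[:,:250]=0;m[:,400:]=0
n,l,s,ce=cv2.connectedComponentsWithStats(m.astype(np.uint8)); k=1+np.argmax(s[1:,4]); pts=np.argwhere(l==k)[:,::-1].astype(np.float32); r=cv2.minAreaRect(pts);bx=cv2.boxPoints(r)
for z in (.152,.156): q=plane(c,bx,z);print(z,q.round(4).tolist(),q.mean(0).round(4),[np.linalg.norm(q[i]-q[i-1]).round(4) for i in range(4)])
G=((abs(h[...,0]-65)<18)&(h[...,1]>110)&(h[...,2]>60)).astype(np.uint8)
n,l,s,ce=cv2.connectedComponentsWithStats(G); print([(plane(c,[ce[i]],.0525).round(4).tolist(),s[i,4]) for i in range(1,n) if s[i,4]>15])
cv2.imwrite('pics/w8.png',c['image'])
E
```

```text
12.35 [ 0.5757 -0.1346  0.2671] [9.964e-01 8.430e-02 1.000e-03 4.000e-04] [ 0.547  0.27  -0.486  1.444  0.126  1.456 -1.34 ]
0.152 [[0.6154, -0.1199, 0.152], [0.6181, -0.136, 0.152], [0.5396, -0.15, 0.152], [0.5367, -0.1326, 0.152]] [ 0.5775 -0.1346  0.152 ] [np.float64(0.0797), np.float64(0.0164), np.float64(0.0797), np.float64(0.0176)]
0.156 [[0.6158, -0.1199, 0.156], [0.6185, -0.1358, 0.156], [0.5412, -0.1496, 0.156], [0.5383, -0.1324, 0.156]] [ 0.5784 -0.1344  0.156 ] [np.float64(0.0786), np.float64(0.0161), np.float64(0.0786), np.float64(0.0174)]
[([[0.6599, -0.1205, 0.0525]], np.int32(117))]
```

View pics/w8.png

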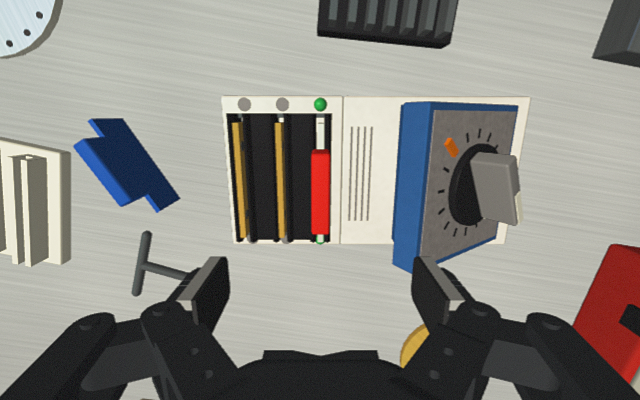

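The scraper stands fully down (handle raw (320,193), top at about 0.152 m, centre within 1.5 mm of the slot centre, nothing else shifted). Now the dial: I'll check the panel geometry from the corners and the disc in this view.

```bash
python3 - <<'E'
from h import *
import pickle
w1,w2,w3,w8=[pickle.load(open(f'{n}.pkl','rb')) for n in('w1','w2','w3','w8')]
y=.166; c0=np.array([.5762,-.1345]); Rz=np.array([[np.cos(y),np.sin(y)],[-np.sin(y),np.cos(y)]])
def D(p): p=np.array(p); return np.r_[(Rz@(p[:2]-c0)),p[2]]*1e3
def orange(c):
    h=cv2.cvtColor(c['image'],cv2.COLOR_BGR2HSV).astype(int); m=((abs(h[...,0]-10)<6)&(h[...,1]>150)&(h[...,2]>120)).astype(np.uint8); m[:, :300]=0; m[230:]=0
    n,l,s,ce=cv2.connectedComponentsWithStats(m); k=1+np.argmax(s[1:,4]); return ce[k]
def hull(c,b):
    x0,y0,x1,y1=b;h=cv2.cvtColor(c['image'],cv2.COLOR_BGR2HSV)[y0:y1,x0:x1].astype(int);m=(abs(h[...,0]-110)<12)&(h[...,1]>120)
    a=cv2.approxPolyDP(cv2.convexHull(np.argwhere(m)[:,::-1].astype(np.int32)),3,True); return (a[:,0]+[x0,y0]).tolist()
ws=[w1,w2,w3,w8]; ok=[orange(w) for w in ws]; x,r=tri(ws,ok); print('mark slotframe',D(x).round(1),np.round(r,4),ok)
for w,b in((w1,(330,50,470,220)),(w2,(275,70,425,250)),(w3,(385,55,510,230)),(w8,(380,90,540,290))): print(hull(w,b))
for n,uv,z in(('TL',(431,102),.151),('BL',(412,274),.151),('TR',(518,107),.053),('BR',(497,238),.053)): print(n,D(plane(w8,[uv],z)[0]).round(1))
E
```

```text
mark slotframe [  43.2 -126.5  134.4] [0.0002 0.0001 0.     0.0001] [array([387.27835052, 105.70103093]), array([328.8880597 , 129.63432836]), array([433.99090909, 105.93636364]), array([451.04790419, 147.        ])]
[[447, 174], [376, 203], [363, 200], [349, 80], [443, 69]]
[[411, 201], [320, 241], [309, 236], [283, 101], [401, 83]]
[[487, 180], [419, 212], [403, 208], [392, 78], [487, 66]]
[[516, 106], [494, 238], [412, 273], [394, 264], [392, 235], [401, 107], [417, 102]]
TL [ 83.7 -97.2 151. ]
BL [-83.8 -94.8 151. ]
TR [  82.2 -234.4   53. ]
BR [ -84.2 -236.4   53. ]
```

The panel is now well fixed. In the slot frame (x along the slot, y across) its centre is (0, -165, 102) mm and it rises towards the slots, sloping 139 mm for 98 mm of height, i.e. 35°. World centre is about (0.6035, -0.2977, 0.102), and the mark is at about +0.74 rad. I'll look along the panel normal next.

>>> {"api": "step_arm", "payload": {"moves": [[0,5,-40,0,0.08,0.013,0],[0,14,-85,0,0.2,0.034,0],[0,22,-130,-5,0.32,0.054,0],[0,30,-170,-15,0.44,0.074,0],[0,37,-210,-28,0.55,0.092,0],[0,42,-248,-42,0.602,0.101,0],[0,42,-248,-42,0.602,0.101,0],[0,42,-248,-42,0.602,0.101,0],[0,42,-248,-42,0.602,0.101,0]]}}

```text
clock: 13.25
position: [0.6151, -0.3783, 0.2227]
ee_rot: [0.951, 0.08, -0.022, -0.298]
ft_force: [0.4, -0.4, 1.9]
grip_width: 0.999
grasp_force: 0.0
```

```bash
cat > dial.py <<'E'
from h import *
Y=.166; ex=np.array([np.cos(Y),np.sin(Y),0]); ey=np.array([-np.sin(Y),np.cos(Y),0]); ez=np.array([0,0,1.])
S=.6109; n=-np.sin(S)*ey+np.cos(S)*ez; u=np.cos(S)*ey+np.sin(S)*ez; C=np.array([.5762,-.1345,0])-.1655*ey+.102*ez
def onpanel(c,uv,off):
    o,d=ray(c,uv); p=o+d*(((C+off*n-o)@n)/(d@n))[:,None]-C; return np.c_[p@ex,p@u]*1e3   # mm: right, up slope
def toolpose(o):
    Rm=R.from_quat(o['ee_rot']).as_matrix(); p=o['position']-C; x=Rm[:,0]
    return dict(tcp_rue=(np.array([p@ex,p@u,p@n])*1e3).round(1),xang=round(float(np.arctan2(x@ex,x@u)),3),tilt=round(float(np.degrees(np.arccos(-Rm[:,2]@n))),2))
E
python3 - <<'E'
from dial import *
import pickle
manip.camera('side'); c=shot('wrist'); o=manip.get_obs(); pickle.dump(c,open('w9.pkl','wb'))
print(o['clock'],o['position'].round(4),o['joint_pos'].round(3),toolpose(o))
cv2.imwrite('pics/w9.png',c['image'])
h=cv2.cvtColor(c['image'],cv2.COLOR_BGR2HSV).astype(int); m=((abs(h[...,0]-10)<6)&(h[...,1]>150)&(h[...,2]>120)).astype(np.uint8)
k,l,s,ce=cv2.connectedComponentsWithStats(m); print([(ce[i].round(1),s[i,4],onpanel(c,[ce[i]],0).round(1),np.arctan2(*onpanel(c,[ce[i]],0)[0])) for i in range(1,k) if s[i,4]>20])
E
```

```text
13.35 [ 0.6153 -0.3781  0.2252] [ 0.76   1.028 -0.307  0.475 -0.214  2.057 -0.92 ] {'tcp_rue': array([ -1.7,   4.2, 147.5]), 'xang': 1.565, 'tilt': 0.5}
[(array([272. , 143.7]), np.int32(169), array([[42.7, 51.2]]), np.float64(0.695448416131586))]
```

View pics/w9.png

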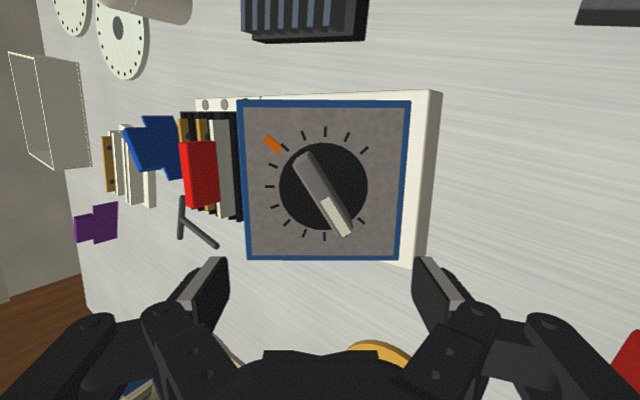

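View along the normal: panel corners (237,100), (411,100), (400,259), (246,260); disc centred about (323,186); mark at (272,144). The bar runs from (303,156) to (347,234), with the white half at the lower right.

```bash
python3 - <<'E'
from dial import *
import pickle
c=pickle.load(open('w9.pkl','rb'))
print('corners',onpanel(c,[(237,100),(411,100),(400,259),(246,260)],0).round(1).tolist())
g=cv2.cvtColor(c['image'],cv2.COLOR_BGR2GRAY); h=cv2.cvtColor(c['image'],cv2.COLOR_BGR2HSV).astype(int)
box=np.zeros_like(g); box[130:240,262:385]=1
m=((g<45)&(box>0)).astype(np.uint8); k,l,s,ce=cv2.connectedComponentsWithStats(m)
big=[i for i in range(1,k) if s[i,4]>150]; P=np.argwhere(np.isin(l,big))[:,::-1].astype(np.int32); hl=cv2.convexHull(P)[:,0]
q=onpanel(c,hl,10).astype(np.float32); A=np.c_[2*q,np.ones(len(q))]; s_=np.linalg.lstsq(A,(q**2).sum(1),rcond=None)[0]; print('disc fit',s_[:2].round(1),np.sqrt(s_[2]+s_[0]**2+s_[1]**2))
print('enclosing',cv2.minEnclosingCircle(q))
# bar top: bright grey inside disc
m=((g>70)&(box>0)).astype(np.uint8); dm=np.zeros_like(m); cv2.fillConvexPoly(dm,hl.astype(np.int32),1); dm=cv2.erode(dm,np.ones((5,5)))
W=((g>165)&(dm>0)).astype(np.uint8); k,l,s,ce=cv2.connectedComponentsWithStats(W)
for i in range(1,k):
    if s[i,4]>20: print('white',ce[i],s[i,4],onpanel(c,[ce[i]],48).round(1))
B=((g>70)&(dm>0)).astype(np.uint8); k,l,s,ce=cv2.connectedComponentsWithStats(B); i=1+np.argmax(s[1:,4]); pb=np.argwhere(l==i)[:,::-1].astype(float)
r=cv2.minAreaRect(onpanel(c,pb,48).astype(np.float32)); print('bar',r,s[i,4]); bx=cv2.boxPoints(r); print(bx.round(1).tolist())
print([ (x,g[200,x]) for x in range(318,345,2)])
E
```

```text
corners [[83.8, 83.1], [84.6, -83.7], [-82.8, -86.0], [-84.4, 84.9]]
disc fit [2313.   166.4] 1409.357987151249
enclosing ((2314.1640625, 167.64166259765625), 1421.6505126953125)
white [331.41832669 210.28685259] 251 [[14839.6  2191.7]]
bar ((11530.759765625, 55.29931640625), (12474.099609375, 3296.65185546875), 29.459056854248047) 1415
[[5289.5, -1576.9000244140625], [6910.7998046875, -4447.2998046875], [17772.099609375, 1687.5], [16150.7998046875, 4557.89990234375]]
[(318, np.uint8(107)), (320, np.uint8(104)), (322, np.uint8(172)), (324, np.uint8(186)), (326, np.uint8(184)), (328, np.uint8(185)), (330, np.uint8(167)), (332, np.uint8(92)), (334, np.uint8(82)), (336, np.uint8(60)), (338, np.uint8(58)), (340, np.uint8(48)), (342, np.uint8(33)), (344, np.uint8(28))]
```

```bash
cat > bar.py <<'E'
from dial import *
def bar(c,verbose=1):
    g=cv2.cvtColor(c['image'],cv2.COLOR_BGR2GRAY)
    ring=[C+.01*n+.045*(np.cos(t)*u+np.sin(t)*ex) for t in np.linspace(0,6.28,60)]
    dm=np.zeros_like(g); cv2.fillConvexPoly(dm,cv2.convexHull(proj(c,ring).astype(np.int32)),1)
    rt=[C+.048*n+.041*(np.cos(t)*u+np.sin(t)*ex) for t in np.linspace(0,6.28,60)]
    dm2=np.zeros_like(g); cv2.fillConvexPoly(dm2,cv2.convexHull(proj(c,rt).astype(np.int32)),1)
    blk=np.argwhere((g<45)&(dm>0))[:,::-1].astype(float); q=onpanel(c,blk,.01); print('black extents',q.min(0).round(1),q.max(0).round(1))
    W=((g>160)&(dm2>0)).astype(np.uint8); k,l,s,ce=cv2.connectedComponentsWithStats(W); i=1+np.argmax(s[1:,4]); p=np.argwhere(l==i)[:,::-1].astype(float)
    r=cv2.minAreaRect(onpanel(c,p,.048).astype(np.float32)); bx=cv2.boxPoints(r); print('white half',r,s[i,4])
    e=max([bx[1]-bx[0],bx[2]-bx[1]],key=np.linalg.norm); e=e*np.sign(e@np.array(r[0])); a=np.arctan2(e[0],e[1]); print('dial by edge',a,'by centroid',np.arctan2(*r[0]))
E
python3 - <<'E'
from bar import *
import pickle
bar(pickle.load(open('w9.pkl','rb')))
E
```

```text
black extents [-43.8 -43.1] [44.5 44.4]
white half ((-17.756080627441406, -10.274004936218262), (39.50661087036133, 8.68297290802002), 31.57083511352539) 403
dial by edge -2.1218113453451517 by centroid -2.0953460990372523
```

The pointer is at about -2.11 rad and the mark at +0.70, so the dial turns about 2.8 rad clockwise, in two grips to spare joint 7. First I align to the bar and come closer.

>>> {"api": "step_arm", "payload": {"moves": [[0,0,0,0,0.013,-0.077,0.111],[0,0,0,0,0.026,-0.154,0.223],[0,-1,5,-8,0.039,-0.231,0.334],[0,-2,15,-25,0.052,-0.308,0.446],[0,-3,25,-42,0.052,-0.308,0.446],[0,-4,35,-58,0.052,-0.308,0.446],[0,-4,35,-58,0.052,-0.308,0.446],[0,-4,35,-58,0.052,-0.308,0.446]]}}

```text
clock: 14.15
position: [0.6109, -0.3441, 0.1666]
ee_rot: [0.894, 0.333, 0.06, -0.293]
ft_force: [-0.4, -0.2, 0.7]
grip_width: 1.001
grasp_force: 0.0
```

```bash
python3 - <<'E'
from bar import *
import pickle
manip.camera('side'); c=shot('wrist'); o=manip.get_obs(); pickle.dump(c,open('w10.pkl','wb'))
print(o['clock'],o['position'].round(4),o['joint_pos'].round(3),toolpose(o)); bar(c)
E
```

```text
14.25 [ 0.6111 -0.345   0.1661] [ 0.798  0.953 -0.368  0.747 -0.174  1.868 -0.359] {'tcp_rue': array([-0.4, -2.5, 80. ]), 'xang': 1.023, 'tilt': 0.46}
black extents [-44.  -43.4] [44.5 44.4]
white half ((-17.45823097229004, -10.409457206726074), (38.667232513427734, 8.566771507263184), 31.195602416992188) 676
dial by edge -2.115262313963317 by centroid -2.1084533620091186
```

>>> {"api": "step_arm", "payload": {"moves": [[0,-2,12,-16,0,0,0],[0,-4,25,-33,0,0,0],[0,-6,38,-50,0,0,0],[0,-6,38,-50,0,0,0],[0.5,-6,38,-50,0,0,0],[0.8,-6,38,-50,0,0,0],[1,-6,38,-50,0,0,0],[1,-6,38,-50,0,0,0],[1,-6,38,-50,0,0,0],[1,-6,38,-50,0,0,0]], "grip_force": 80}}

```text
clock: 15.25
position: [0.6044, -0.3066, 0.1149]
ee_rot: [0.894, 0.332, 0.06, -0.295]
ft_force: [-3.9, 0.3, 5.5]
grip_width: 0.186
grasp_force: 79.6
```

```bash
python3 - <<'E'
from bar import *
o=manip.get_obs(); print(o['clock'],o['ft_force'].round(1),o['torque'].round(2),o['grip_width'],o['grasp_force'],o['joint_pos'].round(3),toolpose(o))
E
```

```text
15.25 [-3.9  0.3  5.5] [0.17 0.68 0.61] 0.1862563118537312 79.56005930900574 [ 0.806  0.906 -0.382  0.946 -0.174  1.718 -0.347] {'tcp_rue': array([-0.6,  0.1, 15.7]), 'xang': 1.023, 'tilt': 0.31}
```

>>> {"api": "step_arm", "payload": {"moves": [[1,0,0,0,-0.013,0.079,-0.115],[1,0,0,0,-0.027,0.158,-0.229],[1,0,0,0,-0.04,0.238,-0.344],[1,0,0,0,-0.053,0.317,-0.459],[1,0,0,0,-0.066,0.396,-0.573],[1,0,0,0,-0.08,0.475,-0.688],[1,0,0,0,-0.093,0.554,-0.803],[1,0,0,0,-0.106,0.634,-0.917],[1,0,0,0,-0.119,0.713,-1.032],[1,0,0,0,-0.133,0.792,-1.147]]}}

```text
clock: 16.25
position: [0.6042, -0.3067, 0.1148]
ee_rot: [0.898, -0.324, -0.146, -0.26]
ft_force: [-5.0, -0.6, 6.3]
grip_width: 0.182
grasp_force: 79.5
```

>>> {"api": "step_arm", "payload": {"moves": [[1,0,0,0,-0.01,0.062,-0.09],[1,0,0,0,-0.02,0.124,-0.18],[1,0,0,0,-0.02,0.124,-0.18],[1,0,0,0,-0.02,0.124,-0.18]]}}

```text
clock: 16.65
position: [0.6042, -0.3067, 0.1148]
ee_rot: [0.858, -0.418, -0.174, -0.242]
ft_force: [-4.5, -0.2, 6.6]
grip_width: 0.182
grasp_force: 79.6
```

```bash
python3 - <<'E'
from bar import *
o=manip.get_obs(); print(o['clock'],o['ft_force'].round(1),o['torque'].round(2),o['grip_width'],o['grasp_force'],o['joint_pos'].round(3),toolpose(o))
E
```

```text
16.65 [-4.5 -0.2  6.6] [0.04 1.   0.5 ] 0.1816051579158558 79.59432721138 [ 0.652  0.879 -0.066  0.957 -0.377  1.738 -1.859] {'tcp_rue': array([-0.8,  0. , 15.6]), 'xang': 2.644, 'tilt': 0.3}
```

>>> {"api": "step_arm", "payload": {"moves": [[0.7,0,0,0,0,0,0],[0.5,0,0,0,0,0,0],[0.2,0,0,0,0,0,0],[0,0,0,0,0,0,0],[0,2,-14,20,0,0,0],[0,5,-30,43,0,0,0],[0,8,-45,65,0.013,-0.079,0.115],[0,8,-45,65,0.027,-0.158,0.229],[0,8,-45,65,0.04,-0.238,0.344],[0,8,-45,65,0.053,-0.317,0.459]]}}

```text
clock: 17.65
position: [0.6127, -0.3517, 0.1787]
ee_rot: [0.941, -0.162, -0.097, -0.282]
ft_force: [-0.6, 0.0, -0.6]
grip_width: 1.003
grasp_force: 0.0
```

>>> {"api": "step_arm", "payload": {"moves": [[0,0,0,0,0.013,-0.079,0.115],[0,0,0,0,0.027,-0.158,0.229],[0,0,0,0,0.04,-0.238,0.344],[0,0,0,0,0.053,-0.317,0.459],[0,0,0,0,0.066,-0.396,0.573],[0,0,0,0,0.08,-0.475,0.688],[0,0,0,0,0.093,-0.554,0.803],[0,0,0,0,0.106,-0.634,0.917],[0,0,0,0,0.119,-0.713,1.032],[0,0,0,0,0.133,-0.792,1.147]]}}

```text
clock: 18.65
position: [0.6127, -0.3516, 0.1788]
ee_rot: [0.823, 0.481, 0.11, -0.281]
ft_force: [-0.1, 0.0, 0.1]
grip_width: 0.999
grasp_force: 0.0
```

>>> {"api": "step_arm", "payload": {"moves": [[0,0,0,0,0.013,-0.079,0.115],[0,0,0,0,0.027,-0.158,0.229],[0,0,0,0,0.04,-0.238,0.344],[0,0,0,0,0.053,-0.317,0.459],[0,0,0,0,0.066,-0.396,0.573],[0,0,0,0,0.08,-0.475,0.688],[0,0,0,0,0.093,-0.554,0.803],[0,0,0,0,0.106,-0.634,0.917],[0,0,0,0,0.112,-0.669,0.969],[0,0,0,0,0.112,-0.669,0.969]]}}

```text
clock: 19.65
position: [0.6127, -0.3516, 0.1787]
ee_rot: [0.416, 0.857, 0.247, -0.175]
ft_force: [-0.2, 0.2, -0.3]
grip_width: 1.001
grasp_force: 0.0
```

```bash
python3 - <<'E'
from bar import *
import pickle
manip.camera('side'); c=shot('wrist'); o=manip.get_obs(); pickle.dump(c,open('w11.pkl','wb'))
print(o['clock'],o['joint_pos'].round(3),toolpose(o)); bar(c)
h=cv2.cvtColor(c['image'],cv2.COLOR_BGR2HSV).astype(int); m=((abs(h[...,0]-10)<6)&(h[...,1]>150)&(h[...,2]>120)).astype(np.uint8)
k,l,s,ce=cv2.connectedComponentsWithStats(m); print([(ce[i].round(1),s[i,4],onpanel(c,[ce[i]],0).round(1),np.arctan2(*onpanel(c,[ce[i]],0)[0])) for i in range(1,k) if s[i,4]>20])
cv2.imwrite('pics/w11.png',c['image'])
E
```

```text
19.75 [ 0.863  1.008 -0.59   0.67  -0.011  1.924  1.087] {'tcp_rue': array([ 0.1, -0.7, 94.1]), 'xang': -0.498, 'tilt': 0.29}
black extents [-44.  -43.5] [43.8 44.8]
white half ((-9.317750930786133, 17.877870559692383), (8.980756759643555, 38.281715393066406), 28.164705276489258) 708
dial by edge -0.4915668065845821 by centroid -0.48045482598961986
[(array([402.5,  21.5]), np.int32(24), array([[-10.6, 150.5]]), np.float64(-0.07042204418235813)), (array([393. , 172.9]), np.int32(251), array([[44.4, 50.2]]), np.float64(0.7239387236851433))]
```

>>> {"api": "step_arm", "payload": {"moves": [[0,-2,15,-21,0,0,0],[0,-5,30,-42,0,0,0],[0,-7,44,-63,0,0,0],[0,-7,44,-63,0,0,0],[0.5,-7,44,-63,0,0,0],[0.8,-7,44,-63,0,0,0],[1,-7,44,-63,0,0,0],[1,-7,44,-63,0,0,0],[1,-7,44,-63,0,0,0],[1,-7,44,-63,0,0,0]]}}

```text
clock: 20.75
position: [0.6053, -0.3086, 0.1163]
ee_rot: [0.417, 0.857, 0.247, -0.175]
ft_force: [-3.4, -4.0, 4.6]
grip_width: 0.177
grasp_force: 79.2
```

>>> {"api": "step_arm", "payload": {"moves": [[1,0,0,0,-0.013,0.079,-0.115],[1,0,0,0,-0.027,0.158,-0.229],[1,0,0,0,-0.04,0.238,-0.344],[1,0,0,0,-0.053,0.317,-0.459],[1,0,0,0,-0.066,0.396,-0.573],[1,0,0,0,-0.08,0.475,-0.688],[1,0,0,0,-0.093,0.554,-0.803],[1,0,0,0,-0.106,0.634,-0.917],[1,0,0,0,-0.114,0.684,-0.991],[1,0,0,0,-0.114,0.684,-0.991]]}}

```text
clock: 21.75
position: [0.604, -0.3088, 0.1163]
ee_rot: [0.832, 0.466, 0.103, -0.283]
ft_force: [-9.0, -3.4, 6.8]
grip_width: 0.179
grasp_force: 79.4
```

```bash
python3 - <<'E'
from bar import *
import pickle
o=manip.get_obs(); print(o['clock'],o['ft_force'].round(1),o['torque'].round(2),o['grip_width'],o['grasp_force'],o['joint_pos'].round(3),toolpose(o))
for f in('w8','w9','w10','w11'):
    c=pickle.load(open(f+'.pkl','rb')); h=cv2.cvtColor(c['image'],cv2.COLOR_BGR2HSV).astype(int); m=((abs(h[...,0]-10)<6)&(h[...,1]>150)&(h[...,2]>120)).astype(np.uint8)
    k,l,s,ce=cv2.connectedComponentsWithStats(m); print(f,[(onpanel(c,[ce[i]],.002).round(1),np.arctan2(*onpanel(c,[ce[i]],.002)[0]).round(3)) for i in range(1,k) if s[i,4]>60])
E
```

```text
21.75 [-9.  -3.4  6.8] [-0.49  1.83  1.24] 0.1785609362896685 79.368234872818 [ 0.801  0.908 -0.37   0.937 -0.181  1.727 -0.034] {'tcp_rue': array([-1.4, -0.8, 18. ]), 'xang': 0.715, 'tilt': 0.18}
w8 [(array([[42.9, 47.2]]), np.float64(0.737))]
w9 [(array([[42.9, 50.9]]), np.float64(0.7))]
w10 [(array([[42.8, 50.5]]), np.float64(0.703))]
w11 [(array([[43.8, 50.3]]), np.float64(0.716))]
```

Gripped the bar at 0.715; the mark is at about 0.71. Release, back off and check.

>>> {"api": "step_arm", "payload": {"moves": [[0.7,0,0,0,0,0,0],[0.5,0,0,0,0,0,0],[0.2,0,0,0,0,0,0],[0,0,0,0,0,0,0],[0,2,-14,20,0,0,0],[0,5,-30,43,0,0,0],[0,8,-50,75,0,0,0],[0,10,-65,100,0,0,0],[0,10,-65,100,0,0,0],[0,10,-65,100,0,0,0]]}}

```text
clock: 22.75
position: [0.6161, -0.3724, 0.2155]
ee_rot: [0.831, 0.468, 0.105, -0.282]
ft_force: [-0.3, 0.4, -0.7]
grip_width: 1.002
grasp_force: 0.0
```

```bash
python3 - <<'E'
from bar import *
import pickle
manip.camera('side'); c=shot('wrist'); o=manip.get_obs(); pickle.dump(c,open('w12.pkl','wb'))
print(o['clock'],toolpose(o),o['grip_width']); bar(c)
h=cv2.cvtColor(c['image'],cv2.COLOR_BGR2HSV).astype(int); m=((abs(h[...,0]-10)<6)&(h[...,1]>150)&(h[...,2]>120)).astype(np.uint8)
k,l,s,ce=cv2.connectedComponentsWithStats(m); print([(ce[i].round(1),s[i,4],onpanel(c,[ce[i]],.002).round(1),np.arctan2(*onpanel(c,[ce[i]],.002)[0])) for i in range(1,k) if s[i,4]>60])
cv2.imwrite('pics/w12.png',c['image'])
E
```

```text
22.85 {'tcp_rue': array([ -0.3,   3.2, 135.1]), 'xang': 0.709, 'tilt': 0.29} 0.9993920549689511
black extents [-43.7 -43.4] [43.9 44.8]
white half ((14.02277946472168, 16.107364654541016), (39.93416976928711, 8.448724746704102), 49.17953872680664) 510
dial by edge 0.712451388034252 by centroid 0.7163222040552248
[(array([321.5, 123.6]), np.int32(178), array([[43.3, 50.5]]), np.float64(0.7088217401795478))]
```

View pics/w12.png

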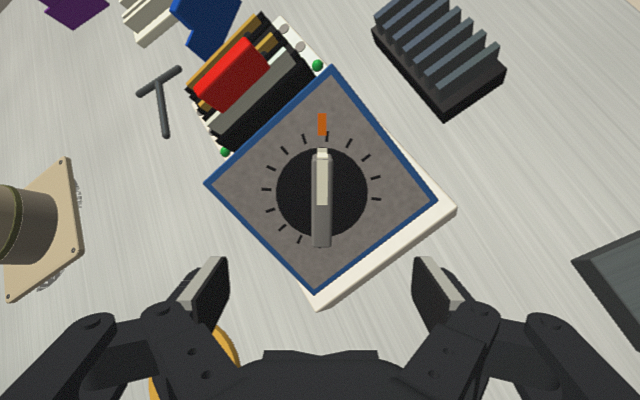

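The pointer (322,155) is in line with the orange mark (321,124), at 0.712 against 0.709 rad. The scraper still stands in its slot and the arm is clear of everything. Handing in.

```bash
python3 -c "
from workcell import manip
print(manip.hand_in())"
```

```text
the job is handed in; nothing more can be done
None
```

The job is handed in at about 23 s: the red scraper stands fully down and released in the green-lamped slot, about 1.5 mm off its centre, and the dial's pointer is at the orange mark (0.712 against 0.709 rad); no verdict was returned.

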